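Gauge a printer ribbon spindle and bin it

TASK

Take the ribbon spindle that stands on the yellow square beside the steel ring gauge and try it, foot down, in the gauge's bore. If it drops in to the bottom, stand it upright in the green bay of the sorting tray; if it sticks at the mouth, stand it upright in the red bay. Leave the other spindle standing where it is.

Things in the scene. Friction and masses are not known exactly. Their poses are not given: they have to be found in the camera images.
- spindle_a: Loose upright ribbon spindle, 95 mm high, about 0.12 kg: orange knob, 40 mm diameter, from 60 to 95 mm above the foot, on a grey shank. Origin: centre of its foot; z up its axis. Its shank may be true (26 mm) or oversize (33 mm): one of the two spindles is oversize. One of the two stands on the yellow square, within 150 mm of the gauge's axis; the other at least 170 mm off.
- spindle_b: Loose upright ribbon spindle, 95 mm high, about 0.12 kg: orange knob, 40 mm diameter, from 60 to 95 mm above the foot, on a grey shank. Origin: centre of its foot; z up its axis. Its shank may be true (26 mm) or oversize (33 mm); only the gauge tells. Either this or the other one stands on the yellow square.
- gauge: Fixed steel block, 76 mm square, top 50 mm high. Central upright bore 30 mm wide, flared 6 mm deep to 42 mm at the mouth, floor 6 mm above the desk. True spindle: foot ends 6 mm above the desk; oversize: sticks at about 44 mm. Origin: bore axis at desk level, z up. Yellow square, 110 mm, flat on the desk, centred 120 mm along the gauge's -x.
- tray: Sorting tray fixed to the desk: 120 mm (x) by 220 mm (y), walls 4 mm thick, 30 mm high, floor 4 mm thick. A middle wall makes two bays, 112 x 104 mm: green floor on the tray's +y side, red on -y, centred at y = +54 and -54 mm. Origin: centre of its underside at desk level, z up.
Things that resemble listed ones, but are neither listed nor needed, are in the scene too. Leave any blue or turquoise look-alike of the spindle_b alone.

How it is judged:
On the way:
1. the spindle has been tried in the gauge: a true one is down on the bore's floor, an oversize one is set upright in the flared mouth and stopped there (((horizontal distance between spindle_a and gauge below 0.008 m and z of spindle_a in the frame of gauge below 0.014 m and angle between spindle_a's own z axis and vertical below 0.17 rad and horizontal distance between spindle_b and gauge above 0.15 m) or (horizontal distance between spindle_b and gauge below 0.01 m and z of spindle_b in the frame of gauge below 0.053 m and angle between spindle_b's own z axis and vertical below 0.2 rad and contact force between spindle_b and gauge above 0.5 N and horizontal distance between spindle_a and gauge above 0.15 m))), for 0.1 s.
At the end, for the whole second after the job is handed in: The spindle from the yellow square stands upright (within 10 degrees), at rest on the floor of the tray, its axis inside the bay's walls: green bay if it is the true one, red bay if it is the oversize one; the other spindle stands upright within 20 mm of where it was (((y of spindle_a in the frame of tray between 0.012 and 0.1 m and x of spindle_a in the frame of tray between -0.05 and 0.05 m and z of spindle_a in the frame of tray between -0.005 and 0.012 m and angle between each of spindle_a, spindle_b's own z axis and vertical below 0.17 rad and linear speed of spindle_a below 0.02 m/s and distance of spindle_b from where it was at the start of the episode below 0.02 m and horizontal distance between spindle_b and gauge above 0.16 m) or (y of spindle_b in the frame of tray between -0.1 and -0.012 m and x of spindle_b in the frame of tray between -0.05 and 0.05 m and z of spindle_b in the frame of tray between -0.005 and 0.012 m and angle between each of spindle_b, spindle_a's own z axis and vertical below 0.17 rad and linear speed of spindle_b below 0.02 m/s and distance of spindle_a from where it was at the start of the episode below 0.02 m and horizontal distance between spindle_a and gauge above 0.16 m))); the robot touches nothing.
It also fails if it takes over 48 s, if anything falls off the work surface, if the arm or the gripper's body presses on something with over 40 N, if the wrist force passes 120 N, or if a joint passes its speed limit or range.

ROBOT

A 6-joint arm with a two-finger parallel gripper is mounted at the origin on the work surface. World frame = base frame: x ahead of the robot, y to its left, z up, the work surface at z = 0. Lengths are in m, angles in rad, forces in N, time in s.
With the tool pointing down it reaches from about 0.35 to 0.85 m from the base axis. Payload 8.1 kg.
Tool frame: the origin (TCP) lies at the centre of the arm's flange, where the gripper is bolted on; the fingertips stand 186 mm ahead of it and the grasp point (between the pads) lies 167 mm ahead of it; z points along the fingers, y is the line along which they close (so a half turn about z gives the same grasp; the last joint's range is limited). The gripper opens to 93 mm and grips with 3 to 60 N. Pads are 15 mm wide; open, the fingers measure 128 mm over their backs; the gripper's body (75 mm by 188 mm) begins 65 mm behind the grasp point.
Start: joints at [-1.225, 0.13, 1.488, -0, 1.523, -0.085], TCP at [0.251, -0.545, 0.405] pointing down, gripper open.
Joint ranges: [-2.96, 2.96], [-0.89, 2.26], [0.02, 2.5], [-1.34, 4.48], [0, 2.73], [-2.66, 2.66]. Speed limits (rad/s): [2.39, 2.39, 2.79, 3.14, 3.14, 3.14].

INTERFACE

Orientations are given as a 3x3 rotation matrix whose columns are the frame's x, y, z axes.
In Python, from station import env gives the robot as it stands.
- The arm moves only by the tool apply_moves, never from a script. Its argument "targets" is a list of rows, each an object of numbers: "tx", "ty", "tz": the shift along the tool's x, y, z in mm; "ax", "ay", "az": the turn, a rotation vector about the tool's x, y, z in degrees. A call has 1 to 10 rows; each row is the pose to reach, as a shift and turn from the pose commanded when the call began, along the tool's axes at that moment; what a row does not reach only later rows make up. A row lasts 1/12 s, in which the tool goes at most 41.7 mm and 7.16 degrees, less where a joint would pass 70% of its speed; a pose out of reach is approached as far as the arm can. A call with a gripper value outside its range is refused whole. "fingers" is the finger opening in mm, from 0 to 93, set as the call begins (left out, the last holds). The fingers move at their own pace and stop on an object; the grip force is fixed at half the most. Time passes only in rows, so rows that repeat a pose let the fingers close. It gives the time, the measured TCP pose, the force, the opening and the grip force at its end, in the units of the state.
- env.get_state(): the state, without advancing time (a new reading comes with each control period).
- env.snapshot(name): name is "scene" or "top" or "wrist"; returns a dict with "frame" (384x512x3 uint8, blue, green, red), "range_z" (384x512 float32, m along the optical axis (not along the pixel's ray), 0 where there is no reading), "K" (3x3 intrinsics, pixels), "world_to_cam" (4x4, takes a point from world to camera coordinates). Camera axes: x right, y down, z forward; pixel columns grow to the right and rows downward; lengths in m; the calibration is good to about 2 mm. The wrist camera is an equidistant fisheye: a pixel r from the principal point sees the ray r / f radians off the axis. A picture is of the moment at which its call begins.
- env.finish_job(): hands the job in; it is judged then, once.
Trained networks look in a picture, given as the dict that the camera call returned (one of the last four; its "shot" number tells which), for a name from the list of things; names that differ only in an ending like _2 or _b are one class to them, and where a whole thing is asked for, a point or a joint stands for the part that bears it (a point fixed in the world has none). Each returns a list of dicts, best first, with "confidence" (0 to 1); they miss things now and then, are a little off and sometimes report something else, mostly with a low value. They report only what shows in the picture. A call takes as long as a camera call. They do not tell look-alikes from the thing itself.
- env.spot_in(label, picture): "location" ([x, y, z] in m, in world coordinates, good to about 4 mm: the middle of the surface that is visible of it).
- env.mark_of(label, picture): "location" ([x, y, z] in m, in world coordinates, good to about 4 mm: a listed point, or the origin of a listed thing).
The state is a dict: "time": time; "joint_pos": joint angles; "qvel": joint speeds; "joint_efforts": joint torques, N m; "ee_pos": TCP position; "tool_rot": TCP orientation; "force": force on the tool from outside, world axes, zero at the start; "wrist_torque": the same for the moment, N m; "opening": opening from 0.0 (shut) to 1.0 (fully open); "grip_force": force on a finger pad.
Only numpy, scipy, OpenCV 4.12 (cv2) and the standard library are available. Lean on these libraries where they do the work, as an engineer would, in place of code of your own. Each camera call takes 0.05 s, during which the arm holds its last target. There are 200 camera calls.

## Working session

There is one attempt and no reset: what is moved stays moved. The work goes in short steps, Python scripts to look and compute and a tool call to move; the robot and the scene stay as the last step left them, time stands still between calls to the robot, and variables do not carry over. Pictures are saved under pics/ and viewed, at most 10 in all, crops included, and the job is handed in when it is done.

Besides the shell and the picture viewer there is one more tool, called after "Request:" as a command line: name --argument value ..., lists and objects as JSON in quotes. apply_moves: Moves the arm, as the interface text tells. Its arguments: {"type":"object","properties":{"targets":{"type":"array"},"fingers":{"type":"number"}},"required":["targets"]}

```bash
mkdir -p pics
python3 - <<'E'
from station import env
import cv2,numpy as np
s=env.get_state();print(s['time'],np.round(s['ee_pos'],4),np.round(s['tool_rot'],3).tolist(),s['opening'])
for n in ('top','scene'):
    p=env.snapshot(n);cv2.imwrite(f'pics/{n}0.png',p['frame'])
    np.savez(f'{n}0.npz',**{k:p[k] for k in('frame','range_z','K','world_to_cam')})
    for l in('spindle_a','gauge','tray'):
        for d in env.mark_of(l,p):print(n,l,np.round(d['location'],4),round(d['confidence'],2))
E
```

```text
0.0 [ 0.2505 -0.545   0.4037] [[0.909, 0.418, -0.001], [0.418, -0.909, 0.002], [0.0, -0.002, -1.0]] 0.9971763061562694
top spindle_a [0.3359 0.2702 0.0028] 0.87
top spindle_a [ 0.6172  0.0196 -0.0009] 0.72
top spindle_a [ 0.4358  0.1354 -0.0005] 0.72
top spindle_a [ 0.453   0.2489 -0.0018] 0.63
top gauge [5.732e-01 2.416e-01 3.000e-04] 0.73
top tray [ 0.582  -0.2269  0.001 ] 0.63
scene spindle_a [0.4527 0.2493 0.0029] 0.98
scene spindle_a [0.618  0.0187 0.001 ] 0.74
scene spindle_a [0.3337 0.268  0.0017] 0.65
scene spindle_a [0.437  0.1358 0.0015] 0.61
scene gauge [ 0.5713  0.236  -0.0007] 0.97
scene tray [ 0.579  -0.2244  0.0015] 0.86
scene tray [0.4543 0.2525 0.0016] 0.33
```

View pics/top0.png

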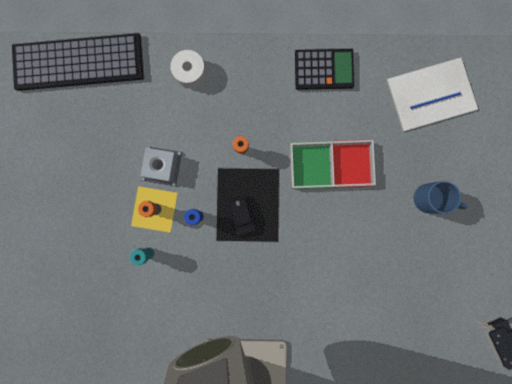

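View pics/scene0.png

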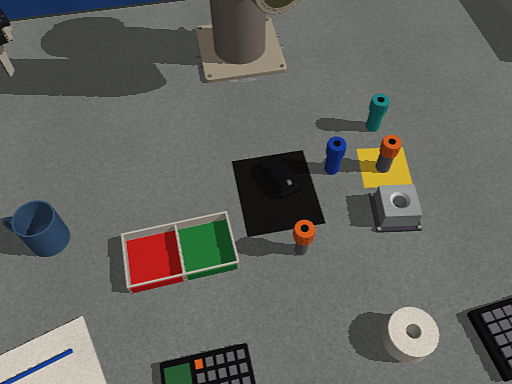

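The top view shows the target at px (147,209) on yellow, the gauge at (157,166), the other spindle at (240,145), blue (193,217) and turquoise (138,257) decoys, and the tray at (333,164) with green on its left (+y). I'll refine these with depth.

```bash
cat > h.py <<'E'
import numpy as np,cv2
def cloud(p):
    z=p['range_z'];K=p['K'];v,u=np.indices(z.shape)
    c=np.stack([(u-K[0,2])/K[0,0]*z,(v-K[1,2])/K[1,1]*z,z],-1)
    T=np.linalg.inv(p['world_to_cam']);w=c@T[:3,:3].T+T[:3,3];w[z<=0]=np.nan
    return w
def sel(w,c,r,z0,z1):
    m=(np.hypot(w[...,0]-c[0],w[...,1]-c[1])<r)&(w[...,2]>z0)&(w[...,2]<z1);return w[m]
E
python3 - <<'E'
from h import *
for n in('top','scene'):
    p=np.load(n+'0.npz');w=cloud(p)
    print(n,'cam',np.round(np.linalg.inv(p['world_to_cam'])[:3,3],3))
    for nm,c in(('tgt',(.453,.249)),('other',(.617,.019)),('blue',(.436,.136))):
        q=sel(w,c,.035,.088,.105);(cc,r)=cv2.minEnclosingCircle(q[:,:2].astype(np.float32))
        print(nm,len(q),np.round(cc,4),round(r,4),'bbox',np.round((q.min(0)+q.max(0))/2,4),np.median(q[:,2]).round(4))
    for nm,c,r,z0,z1 in(('gauge',(.572,.239),.065,.044,.056),('tray',(.58,-.226),.15,.022,.038)):
        q=sel(w,c,r,z0,z1);print(nm,len(q),np.median(q[:,2]).round(4),[np.round(x,4) for x in cv2.minAreaRect(q[:,:2].astype(np.float32))])
    # bore rim: pixels near gauge centre lower than top
    h=sel(w,(.572,.239),.024,-.01,.044);print('bore',len(h),h.mean(0).round(4))
    f=p['frame'].astype(int);y=(f[...,0]<90)&(f[...,1]>120)&(f[...,2]>150)&(w[...,2]<.01)
    q=w[y];print('yellow',[np.round(x,4) for x in cv2.minAreaRect(q[:,:2].astype(np.float32))])
E
```

```text
top cam [ 0.455 -0.031  1.033]
tgt 210 [0.454 0.25 ] 0.0206 bbox [0.4544 0.2503 0.0947] 0.0955
other 201 [0.6207 0.0165] 0.0208 bbox [0.6199 0.0169 0.0943] 0.095
blue 202 [0.4356 0.1346] 0.0208 bbox [0.4363 0.1349 0.0939] 0.0954
gauge 737 0.05 [array([0.5723, 0.2382]), array([0.0784, 0.0763]), np.float64(81.4189)]
tray 646 0.0287 [array([ 0.5815, -0.2264]), array([0.1244, 0.2207]), np.float64(2.8331)]
bore 106 [0.5755 0.2451 0.0169]
yellow [array([0.4521, 0.257 ]), array([0.1092, 0.1073]), np.float64(81.4221)]
scene cam [ 1.02  -0.152  0.887]
tgt 252 [0.4565 0.2533] 0.0216 bbox [0.4557 0.2519 0.094 ] 0.0959
other 341 [0.6219 0.0184] 0.0208 bbox [0.6219 0.0182 0.0937] 0.0958
blue 252 [0.4379 0.1353] 0.0212 bbox [0.437  0.1351 0.0942] 0.0961
gauge 1094 0.0508 [array([0.5725, 0.239 ]), array([0.0774, 0.0795]), np.float64(81.37)]
tray 1308 0.0292 [array([ 0.5838, -0.2251]), array([0.1252, 0.2207]), np.float64(2.5193)]
bore 133 [0.5628 0.2476 0.0261]
yellow [array([0.4535, 0.2567]), array([0.1111, 0.1126]), np.float64(81.214)]
```

```bash
cat >> h.py <<'E'
def mv(env,*pts):
    s=env.get_state();R=np.array(s['tool_rot']);e=np.array(s['ee_pos'])
    print('t',round(s['time'],2),'ee',e.round(4),'z',R[:,2].round(4),'y',R[:,1].round(3),'open',round(s['opening']*93,1),'F',np.round(s['force'],1),'q',np.round(s['joint_pos'],2))
    for p in pts: print(p,'->',np.round(R.T@(np.array(p)-e)*1000,1))
E
python3 - <<'E'
from h import *;from station import env
mv(env,(.48,-.15,.4),(.455,.251,.40))
E
```

```text
t 0.4 ee [ 0.2506 -0.5452  0.4046] z [-1.e-04  3.e-04 -1.e+00] y [ 0.418 -0.909 -0.   ] open 93.4 F [ 0.6 -0.3  0.1] q [-1.23  0.13  1.49 -0.    1.52 -0.09]
(0.48, -0.15, 0.4) -> [ 373.5 -263.3    4.7]
(0.455, 0.251, 0.4) -> [ 518.2 -638.1    4.8]
```

Request:
apply_moves --targets '[{"tx": 374,"ty": -263,"tz": 5},{"tx": 374,"ty": -263,"tz": 5},{"tx": 374,"ty": -263,"tz": 5},{"tx": 374,"ty": -263,"tz": 5},{"tx": 374,"ty": -263,"tz": 5},{"tx": 374,"ty": -263,"tz": 5},{"tx": 374,"ty": -263,"tz": 5},{"tx": 374,"ty": -263,"tz": 5},{"tx": 374,"ty": -263,"tz": 5},{"tx": 374,"ty": -263,"tz": 5}]' --fingers 93

```text
schema error: expected keys tx, ty, tz, ax, ay, az
```

Run:
```python
from h import *;from station import env
mv(env,(.455,.251,.40))
```

```text
t 0.4 ee [ 0.2506 -0.5452  0.4046] z [-1.e-04  3.e-04 -1.e+00] y [ 0.418 -0.909 -0.   ] open 93.4 F [ 0.6 -0.3  0.1] q [-1.23  0.13  1.49 -0.    1.52 -0.09]
(0.455, 0.251, 0.4) -> [ 518.2 -638.1    4.8]
```

Request:
apply_moves --targets '[{"tx": 374,"ty": -263,"tz": 5,"ax": 0,"ay": 0,"az": 0},{"tx": 374,"ty": -263,"tz": 5,"ax": 0,"ay": 0,"az": 0},{"tx": 374,"ty": -263,"tz": 5,"ax": 0,"ay": 0,"az": 0},{"tx": 374,"ty": -263,"tz": 5,"ax": 0,"ay": 0,"az": 0},{"tx": 374,"ty": -263,"tz": 5,"ax": 0,"ay": 0,"az": 0},{"tx": 374,"ty": -263,"tz": 5,"ax": 0,"ay": 0,"az": 0},{"tx": 374,"ty": -263,"tz": 5,"ax": 0,"ay": 0,"az": 0},{"tx": 374,"ty": -263,"tz": 5,"ax": 0,"ay": 0,"az": 0},{"tx": 374,"ty": -263,"tz": 5,"ax": 0,"ay": 0,"az": 0},{"tx": 374,"ty": -263,"tz": 5,"ax": 0,"ay": 0,"az": 0}]' --fingers 93

```text
time: 1.23
ee_pos: [0.4607, -0.1831, 0.4005]
tool_rot: [[0.909, 0.417, 0.001], [0.417, -0.909, -0.0], [0.001, 0.001, -1.0]]
force: [0.3, -0.0, -0.7]
opening: 1.0
grip_force: 0.0
```

Run:
```python
from h import *;from station import env
mv(env,(.455,.251,.40))
```

```text
t 1.23 ee [ 0.4607 -0.1831  0.4005] z [ 8.e-04 -5.e-04 -1.e+00] y [ 0.417 -0.909  0.001] open 93.0 F [ 0.3 -0.  -0.7] q [-0.48 -0.15  1.78 -0.    1.52  0.66]
(0.455, 0.251, 0.4) -> [ 1.760e+02 -3.969e+02  3.000e-01]
```

Request:
apply_moves --targets '[{"tx": 170,"ty": -380,"tz": 0,"ax": 0,"ay": 0,"az": 0},{"tx": 170,"ty": -380,"tz": 0,"ax": 0,"ay": 0,"az": 0},{"tx": 170,"ty": -380,"tz": 0,"ax": 0,"ay": 0,"az": 0},{"tx": 170,"ty": -380,"tz": 0,"ax": 0,"ay": 0,"az": 0},{"tx": 170,"ty": -380,"tz": 0,"ax": 0,"ay": 0,"az": 0},{"tx": 170,"ty": -380,"tz": 0,"ax": 0,"ay": 0,"az": 0},{"tx": 170,"ty": -380,"tz": 0,"ax": 0,"ay": 0,"az": 0},{"tx": 170,"ty": -380,"tz": 0,"ax": 0,"ay": 0,"az": 0},{"tx": 170,"ty": -380,"tz": 0,"ax": 0,"ay": 0,"az": 0},{"tx": 170,"ty": -380,"tz": 0,"ax": 0,"ay": 0,"az": 0}]'

```text
time: 2.07
ee_pos: [0.4553, 0.2334, 0.4005]
tool_rot: [[0.909, 0.418, 0.001], [0.418, -0.909, 0.0], [0.001, 0.0, -1.0]]
force: [0.5, -0.6, -0.3]
opening: 1.004
grip_force: 0.0
```

Run:
```python
from h import *;from station import env
p=env.snapshot('wrist');cv2.imwrite('pics/w1.png',p['frame'])
for n in ('top','wrist'):
  if n=='top':p=env.snapshot('top')
  for l in('spindle_a','gauge'):
    for d in env.mark_of(l,p):print(n,l,np.round(d['location'],4),round(d['confidence'],2))
mv(env,(.455,.251,.40),(.455,.251,.247))
```

```text
top spindle_a [ 0.6196  0.0199 -0.0032] 0.59
top spindle_a [3.348e-01 2.679e-01 2.000e-04] 0.56
top spindle_a [ 0.453   0.2513 -0.0018] 0.51
top spindle_a [0.4379 0.1372 0.0007] 0.48
top gauge [ 0.5748  0.2413 -0.001 ] 0.63
wrist spindle_a [ 0.6196  0.0199 -0.0032] 0.59
wrist spindle_a [3.348e-01 2.679e-01 2.000e-04] 0.56
wrist spindle_a [ 0.453   0.2513 -0.0018] 0.51
wrist spindle_a [0.4379 0.1372 0.0007] 0.48
wrist gauge [ 0.5748  0.2413 -0.001 ] 0.63
t 2.37 ee [0.456  0.2304 0.4001] z [-1.e-04 -6.e-04 -1.e+00] y [ 0.417 -0.909  0.   ] open 93.1 F [-0.5 -0.3  0.6] q [ 0.37 -0.11  1.74 -0.    1.51  1.51]
(0.455, 0.251, 0.4) -> [  7.6 -19.1   0.1]
(0.455, 0.251, 0.247) -> [  7.7 -19.2 153.1]
```

View pics/w1.png

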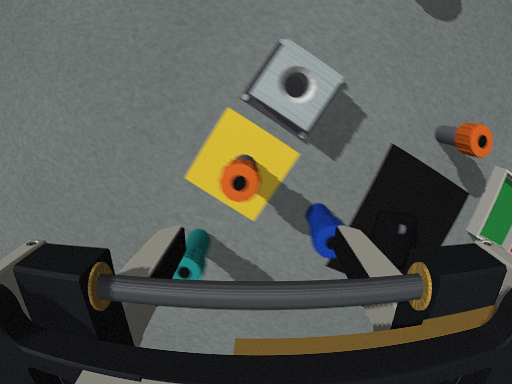

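The wrist view shows the target at px (240,180) on yellow, the gauge bore at (297,84), and both decoys clear of the descent.

Request:
apply_moves --targets '[{"tx": 8,"ty": -19,"tz": 0,"ax": 0,"ay": 0,"az": 0},{"tx": 8,"ty": -19,"tz": 30,"ax": 0,"ay": 0,"az": 0},{"tx": 8,"ty": -19,"tz": 65,"ax": 0,"ay": 0,"az": 0},{"tx": 8,"ty": -19,"tz": 100,"ax": 0,"ay": 0,"az": 0},{"tx": 8,"ty": -19,"tz": 130,"ax": 0,"ay": 0,"az": 0},{"tx": 8,"ty": -19,"tz": 153,"ax": 0,"ay": 0,"az": 0},{"tx": 8,"ty": -19,"tz": 153,"ax": 0,"ay": 0,"az": 0},{"tx": 8,"ty": -19,"tz": 153,"ax": 0,"ay": 0,"az": 0}]'

```text
time: 3.03
ee_pos: [0.4551, 0.2502, 0.2464]
tool_rot: [[0.91, 0.416, -0.003], [0.416, -0.91, -0.001], [-0.003, 0.0, -1.0]]
force: [0.0, -0.1, 0.7]
opening: 1.001
grip_force: 0.0
```

Request:
apply_moves --targets '[{"tx": 0,"ty": 0,"tz": 0,"ax": 0,"ay": 0,"az": 0},{"tx": 0,"ty": 0,"tz": 0,"ax": 0,"ay": 0,"az": 0},{"tx": 0,"ty": 0,"tz": 0,"ax": 0,"ay": 0,"az": 0},{"tx": 0,"ty": 0,"tz": 0,"ax": 0,"ay": 0,"az": 0},{"tx": 0,"ty": 0,"tz": 0,"ax": 0,"ay": 0,"az": 0},{"tx": 0,"ty": 0,"tz": 0,"ax": 0,"ay": 0,"az": 0},{"tx": 0,"ty": 0,"tz": 0,"ax": 0,"ay": 0,"az": 0},{"tx": 0,"ty": 0,"tz": 0,"ax": 0,"ay": 0,"az": 0},{"tx": 0,"ty": 0,"tz": 0,"ax": 0,"ay": 0,"az": 0},{"tx": 0,"ty": 0,"tz": 0,"ax": 0,"ay": 0,"az": 0}]' --fingers 30

```text
time: 3.87
ee_pos: [0.4552, 0.2518, 0.2471]
tool_rot: [[0.909, 0.418, -0.0], [0.418, -0.909, -0.0], [-0.0, -0.0, -1.0]]
force: [0.6, 0.5, 0.1]
opening: 0.428
grip_force: 29.9
```

Request:
apply_moves --targets '[{"tx": 0,"ty": 0,"tz": -20,"ax": 0,"ay": 0,"az": 0},{"tx": 0,"ty": 0,"tz": -50,"ax": 0,"ay": 0,"az": 0},{"tx": 0,"ty": 0,"tz": -80,"ax": 0,"ay": 0,"az": 0},{"tx": 0,"ty": 0,"tz": -100,"ax": 0,"ay": 0,"az": 0},{"tx": 0,"ty": 0,"tz": -100,"ax": 0,"ay": 0,"az": 0},{"tx": 0,"ty": 0,"tz": -100,"ax": 0,"ay": 0,"az": 0}]'

```text
time: 4.37
ee_pos: [0.4557, 0.252, 0.3483]
tool_rot: [[0.909, 0.418, 0.003], [0.418, -0.909, 0.001], [0.003, 0.0, -1.0]]
force: [0.4, 0.1, -2.0]
opening: 0.429
grip_force: 29.9
```

Run:
```python
from h import *;from station import env
mv(env)
for n in('scene','top'):
    p=env.snapshot(n)
    if n=='scene':cv2.imwrite('pics/s2.png',cv2.resize(p['frame'][60:260,230:470],None,fx=3,fy=3))
    for d in env.mark_of('spindle_a',p):print(n,np.round(d['location'],4),round(d['confidence'],2))
mv(env,(.5724,.2385,.345))
```

```text
t 4.37 ee [0.4557 0.252  0.3483] z [ 0.0025  0.0011 -1.    ] y [ 0.418 -0.909  0.   ] open 39.9 F [ 0.4  0.1 -2. ] q [ 0.41 -0.05  1.78 -0.    1.41  1.55]
scene [0.6184 0.0196 0.002 ] 0.85
scene [ 0.437   0.1357 -0.0029] 0.84
scene [0.4543 0.2514 0.1015] 0.67
scene [0.3303 0.266  0.0023] 0.66
top [0.3328 0.2678 0.0025] 0.8
top [0.4364 0.136  0.0009] 0.58
t 4.57 ee [0.4547 0.2515 0.345 ] z [-0.0032 -0.0014 -1.    ] y [ 0.418 -0.909 -0.   ] open 39.8 F [ 0.2 -0.  -1. ] q [ 0.41 -0.05  1.78 -0.    1.41  1.55]
(0.5724, 0.2385, 0.345) -> [101.5  61.   -0.4]
```

View pics/s2.png

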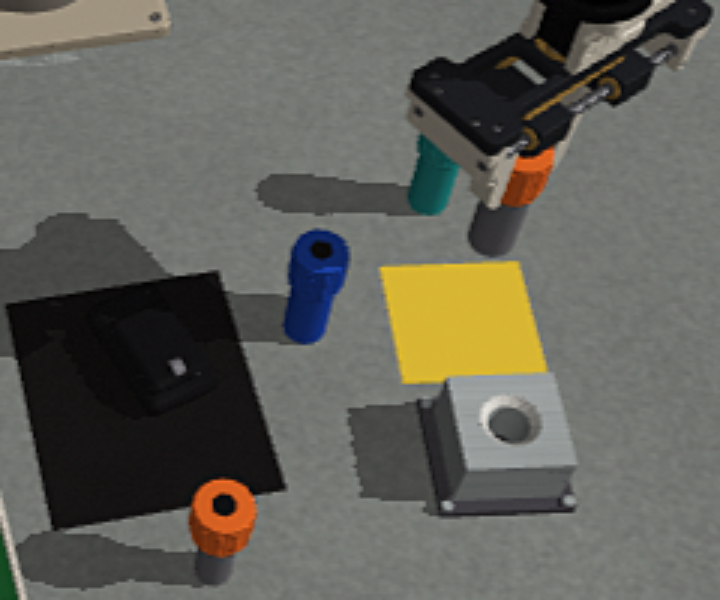

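Spindle is held upright, foot about 98 mm up. I'll move it over the gauge, then lower it in small steps.

Request:
apply_moves --targets '[{"tx": 30,"ty": 18,"tz": 0,"ax": 0,"ay": 0,"az": 0},{"tx": 60,"ty": 36,"tz": 0,"ax": 0,"ay": 0,"az": 0},{"tx": 90,"ty": 54,"tz": 0,"ax": 0,"ay": 0,"az": 0},{"tx": 101.5,"ty": 61,"tz": 0,"ax": 0,"ay": 0,"az": 0},{"tx": 101.5,"ty": 61,"tz": 20,"ax": 0,"ay": 0,"az": 0},{"tx": 101.5,"ty": 61,"tz": 36,"ax": 0,"ay": 0,"az": 0},{"tx": 101.5,"ty": 61,"tz": 36,"ax": 0,"ay": 0,"az": 0},{"tx": 101.5,"ty": 61,"tz": 36,"ax": 0,"ay": 0,"az": 0},{"tx": 101.5,"ty": 61,"tz": 36,"ax": 0,"ay": 0,"az": 0}]'

```text
time: 5.32
ee_pos: [0.5728, 0.2388, 0.3111]
tool_rot: [[0.909, 0.418, -0.001], [0.418, -0.909, -0.0], [-0.001, -0.0, -1.0]]
force: [-0.3, -0.1, -1.1]
opening: 0.427
grip_force: 29.9
```

Run:
```python
from h import *;from station import env
p=env.snapshot('scene');cv2.imwrite('pics/s3.png',cv2.resize(p['frame'][130:250,340:460],None,fx=5,fy=5))
for d in env.mark_of('gauge',p)+env.mark_of('spindle_a',p):print(np.round(d['location'],4),round(d['confidence'],2))
mv(env,(.5724,.2385,.301))
```

```text
[0.5737 0.2382 0.0651] 0.66
[ 0.5716  0.2404 -0.0067] 0.65
[4.360e-01 1.319e-01 1.000e-04] 0.94
[0.3324 0.2654 0.0016] 0.87
[0.6175 0.0154 0.003 ] 0.72
[0.5687 0.237  0.064 ] 0.71
t 5.47 ee [0.5732 0.239  0.3126] z [ 1.9e-03  7.0e-04 -1.0e+00] y [ 0.418 -0.909  0.   ] open 39.8 F [ 0.1  0.1 -1.6] q [0.31 0.24 1.53 0.   1.36 1.45]
(0.5724, 0.2385, 0.301) -> [-1.   0.1 11.6]
```

View pics/s3.png

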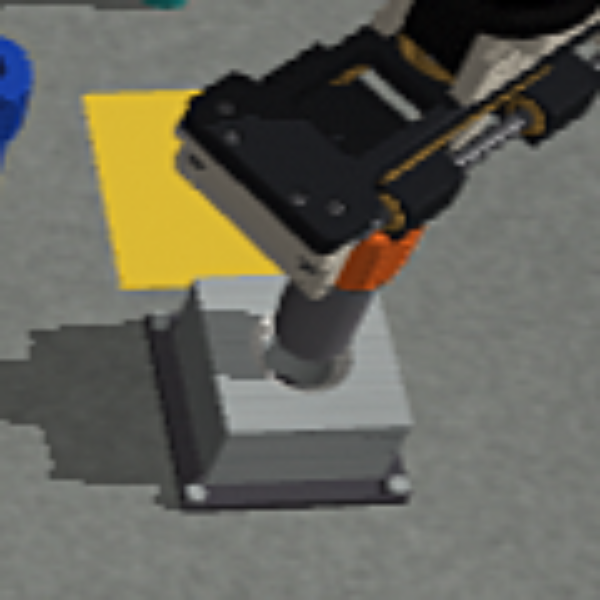

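The shank foot is at px (310,370), above the bore mouth. Lowering.

Request:
apply_moves --targets '[{"tx": 0,"ty": 0,"tz": 5,"ax": 0,"ay": 0,"az": 0},{"tx": 0,"ty": 0,"tz": 10,"ax": 0,"ay": 0,"az": 0},{"tx": 0,"ty": 0,"tz": 14,"ax": 0,"ay": 0,"az": 0},{"tx": 0,"ty": 0,"tz": 16,"ax": 0,"ay": 0,"az": 0},{"tx": 0,"ty": 0,"tz": 18,"ax": 0,"ay": 0,"az": 0},{"tx": 0,"ty": 0,"tz": 18,"ax": 0,"ay": 0,"az": 0},{"tx": 0,"ty": 0,"tz": 18,"ax": 0,"ay": 0,"az": 0}]'

```text
time: 6.05
ee_pos: [0.5729, 0.2387, 0.293]
tool_rot: [[0.909, 0.418, -0.0], [0.418, -0.909, -0.0], [-0.0, -0.0, -1.0]]
force: [-0.0, 0.4, -0.6]
opening: 0.427
grip_force: 29.9
```

Request:
apply_moves --targets '[{"tx": 0,"ty": 0,"tz": 1,"ax": 0,"ay": 0,"az": 0},{"tx": 0,"ty": 0,"tz": 2,"ax": 0,"ay": 0,"az": 0},{"tx": 0,"ty": 0,"tz": 3,"ax": 0,"ay": 0,"az": 0},{"tx": 0,"ty": 0,"tz": 3,"ax": 0,"ay": 0,"az": 0},{"tx": 0,"ty": 0,"tz": 3,"ax": 0,"ay": 0,"az": 0}]'

```text
time: 6.47
ee_pos: [0.5732, 0.2388, 0.2908]
tool_rot: [[0.909, 0.418, 0.001], [0.418, -0.909, 0.0], [0.001, 0.0, -1.0]]
force: [-2.1, -0.7, 4.1]
opening: 0.428
grip_force: 29.9
```

Contact at foot ≈ 44 mm, with a side force along −tool x. That could be an off-centre true spindle on the flare, so I'll comply with the force and press again.

Request:
apply_moves --targets '[{"tx": -1,"ty": 0,"tz": 0,"ax": 0,"ay": 0,"az": 0},{"tx": -1,"ty": 0,"tz": 0,"ax": 0,"ay": 0,"az": 0},{"tx": -1,"ty": 0,"tz": 0.5,"ax": 0,"ay": 0,"az": 0},{"tx": -1,"ty": 0,"tz": 1,"ax": 0,"ay": 0,"az": 0},{"tx": -1,"ty": 0,"tz": 1,"ax": 0,"ay": 0,"az": 0},{"tx": -1,"ty": 0,"tz": 1,"ax": 0,"ay": 0,"az": 0}]'

```text
time: 6.97
ee_pos: [0.5726, 0.2385, 0.2907]
tool_rot: [[0.909, 0.418, 0.002], [0.418, -0.909, 0.001], [0.002, 0.0, -1.0]]
force: [-0.7, -0.7, 8.4]
opening: 0.423
grip_force: 30.0
```

Request:
apply_moves --targets '[{"tx": -1,"ty": 0,"tz": 0,"ax": 0,"ay": 0,"az": 0},{"tx": -1,"ty": 0,"tz": 0.5,"ax": 0,"ay": 0,"az": 0},{"tx": -1,"ty": 0,"tz": 1,"ax": 0,"ay": 0,"az": 0},{"tx": -1,"ty": 0,"tz": 1,"ax": 0,"ay": 0,"az": 0}]'

```text
time: 7.3
ee_pos: [0.5721, 0.2383, 0.2906]
tool_rot: [[0.909, 0.418, 0.004], [0.418, -0.909, 0.001], [0.004, 0.0, -1.0]]
force: [-0.2, 0.3, 11.4]
opening: 0.427
grip_force: 30.0
```

Side force is gone but it still holds at 44 mm with 11 N of vertical force. It sticks symmetrically and the shank looks thick, so it's oversize and goes to the red bay at about (0.585, −0.280).

Request:
apply_moves --targets '[{"tx": 0,"ty": 0,"tz": -15,"ax": 0,"ay": 0,"az": 0},{"tx": 0,"ty": 0,"tz": -40,"ax": 0,"ay": 0,"az": 0},{"tx": 0,"ty": 0,"tz": -70,"ax": 0,"ay": 0,"az": 0},{"tx": 0,"ty": 0,"tz": -100,"ax": 0,"ay": 0,"az": 0},{"tx": 0,"ty": 0,"tz": -100,"ax": 0,"ay": 0,"az": 0},{"tx": 0,"ty": 0,"tz": -100,"ax": 0,"ay": 0,"az": 0}]'

```text
time: 7.8
ee_pos: [0.5716, 0.2381, 0.3904]
tool_rot: [[0.909, 0.418, 0.004], [0.418, -0.909, 0.001], [0.004, 0.0, -1.0]]
force: [-0.2, -0.2, -1.3]
opening: 0.424
grip_force: 29.9
```

Run:
```python
from h import *;from station import env
p=env.snapshot('scene')
for d in env.mark_of('spindle_a',p):print(np.round(d['location'],4),round(d['confidence'],2))
# shank width: grey pixels' lateral extent, held one vs the other spindle
w=cloud(p)
mv(env)
for nm,c,z0,z1 in(('held',(.572,.238),.115,.14),('other',(.62,.018),.015,.04)):
    q=sel(w,c,.03,z0,z1);T=p['world_to_cam'];print(nm,len(q),'width',np.ptp((q@T[:3,:3].T)[:,0]).round(4))
mv(env,(.585,-.28,.39))
```

```text
[0.438  0.1349 0.0032] 0.93
[0.5712 0.2396 0.1436] 0.91
[0.618  0.0175 0.0012] 0.68
[0.3332 0.2713 0.0014] 0.66
t 7.9 ee [0.5708 0.2378 0.3866] z [-2.1e-03 -6.0e-04 -1.0e+00] y [ 0.418 -0.909 -0.   ] open 39.4 F [ 0.7 -0.3 -0.7] q [0.31 0.19 1.46 0.   1.5  1.45]Traceback (most recent call last):
  File "<stdin>", line 8, in <module>
    return _methods._ptp(a, axis=axis, out=out, **kwargs)
           ~~~~~~~~~~~~~^^^^^^^^^^^^^^^^^^^^^^^^^^^^^^^^^
    umr_maximum(a, axis, None, out, keepdims),
    ~~~~~~~~~~~^^^^^^^^^^^^^^^^^^^^^^^^^^^^^^
ValueError: zero-size array to reduction operation maximum which has no identity
```

Run:
```python
from h import *;from station import env
p=env.snapshot('scene');w=cloud(p);T=p['world_to_cam']
for nm,c,z0,z1 in(('held',(.572,.238),.15,.18),('other',(.62,.018),.015,.045),('blue',(.437,.135),.015,.045)):
    q=sel(w,c,.03,z0,z1);print(nm,len(q),'width',np.ptp((q@T[:3,:3].T)[:,0]).round(4))
mv(env,(.585,-.28,.39))
```

```text
held 176 width 0.0282
other 79 width 0.0241
blue 122 width 0.0337
t 7.95 ee [0.5706 0.2377 0.3859] z [-0.0033 -0.001  -1.    ] y [ 0.418 -0.909 -0.   ] open 39.7 F [-0.4 -0.7 -1.8] q [0.31 0.19 1.46 0.   1.5  1.45]
(0.585, -0.28, 0.39) -> [-203.2  476.4   -3.6]
```

Depth widths are not conclusive, so I'll check visually.

Run:
```python
from h import *;from station import env
p=env.snapshot('scene');f=p['frame'];K=p['K'];T=p['world_to_cam']
def px(x):
    c=T[:3,:3]@np.array(x)+T[:3,3];return (K@c)[:2]/c[2],c[2]
ims=[]
for c,z in(((.5708,.2378),.16),((.62,.0178),.03)):
    uv,d=px((*c,z));print(uv.round(1),'px/mm',(K[0,0]/d/1000).round(3));u,v=uv.round().astype(int)
    ims.append(cv2.resize(f[v-30:v+30,u-20:u+20],None,fx=9,fy=9,interpolation=cv2.INTER_NEAREST))
cv2.imwrite('pics/w4.png',np.hstack(ims))
```

```text
[413.9 168.8] px/mm 0.53
[301.4 242.9] px/mm 0.496
```

View pics/w4.png

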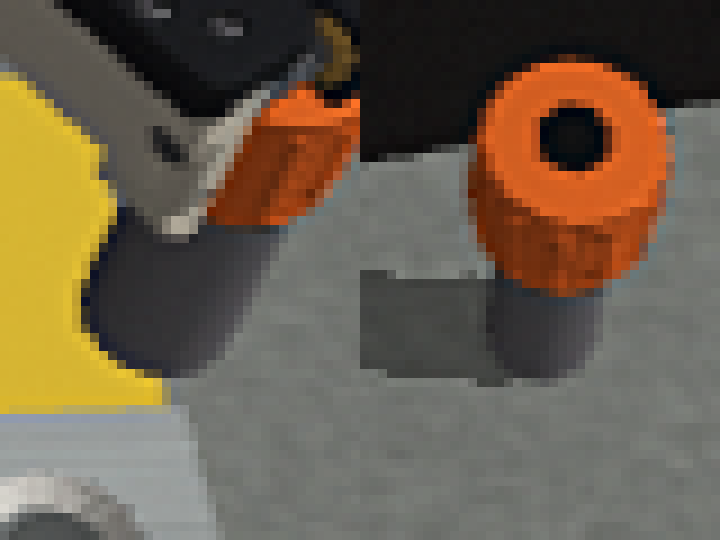

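The held shank is 17 px wide (≈32 mm) and the other 12.6 px (≈25 mm), which confirms oversize. On to the red bay.

Request:
apply_moves --targets '[{"tx": -14,"ty": 32,"tz": -4,"ax": 0,"ay": 0,"az": 0},{"tx": -29,"ty": 68,"tz": -4,"ax": 0,"ay": 0,"az": 0},{"tx": -44,"ty": 104,"tz": -4,"ax": 0,"ay": 0,"az": 0},{"tx": -59,"ty": 140,"tz": -4,"ax": 0,"ay": 0,"az": 0},{"tx": -74,"ty": 176,"tz": -4,"ax": 0,"ay": 0,"az": 0},{"tx": -89,"ty": 212,"tz": -4,"ax": 0,"ay": 0,"az": 0},{"tx": -104,"ty": 246,"tz": -4,"ax": 0,"ay": 0,"az": 0},{"tx": -119,"ty": 280,"tz": -4,"ax": 0,"ay": 0,"az": 0},{"tx": -134,"ty": 315,"tz": -4,"ax": 0,"ay": 0,"az": 0},{"tx": -149,"ty": 350,"tz": -4,"ax": 0,"ay": 0,"az": 0}]'

```text
time: 8.83
ee_pos: [0.5812, -0.144, 0.3903]
tool_rot: [[0.909, 0.418, -0.003], [0.418, -0.909, 0.001], [-0.002, -0.002, -1.0]]
force: [0.9, -0.1, -1.1]
opening: 0.429
grip_force: 29.9
```

Request:
apply_moves --targets '[{"tx": -14,"ty": 32,"tz": 0,"ax": 0,"ay": 0,"az": 0},{"tx": -28,"ty": 66,"tz": 0,"ax": 0,"ay": 0,"az": 0},{"tx": -42,"ty": 98,"tz": 0,"ax": 0,"ay": 0,"az": 0},{"tx": -54,"ty": 126,"tz": 0,"ax": 0,"ay": 0,"az": 0},{"tx": -54,"ty": 126,"tz": 0,"ax": 0,"ay": 0,"az": 0},{"tx": -54,"ty": 126,"tz": 0,"ax": 0,"ay": 0,"az": 0},{"tx": -54,"ty": 126,"tz": 0,"ax": 0,"ay": 0,"az": 0},{"tx": -54,"ty": 126,"tz": 0,"ax": 0,"ay": 0,"az": 0}]'

```text
time: 9.5
ee_pos: [0.5855, -0.2782, 0.3912]
tool_rot: [[0.908, 0.419, -0.001], [0.419, -0.908, 0.001], [-0.001, -0.002, -1.0]]
force: [-1.6, -0.2, 0.1]
opening: 0.424
grip_force: 29.9
```

Run:
```python
from h import *;from station import env
mv(env,(.585,-.28,.258))
p=env.snapshot('scene')
for d in env.mark_of('spindle_a',p):print(np.round(d['location'],4),round(d['confidence'],2))
```

```text
t 9.5 ee [ 0.5855 -0.2782  0.3912] z [-0.0013  0.0012 -1.    ] y [ 0.419 -0.908 -0.002] open 39.4 F [-1.6 -0.2  0.1] q [-0.52  0.27  1.36  0.    1.52  0.62]
(0.585, -0.28, 0.258) -> [ -1.1   1.6 133.2]
[ 0.6155  0.0165 -0.0016] 0.9
[0.334  0.2677 0.0049] 0.79
[ 0.5847 -0.2815  0.1474] 0.64
[0.438  0.1374 0.0007] 0.58
```

Request:
apply_moves --targets '[{"tx": -1,"ty": 2,"tz": 25,"ax": 0,"ay": 0,"az": 0},{"tx": -1,"ty": 2,"tz": 60,"ax": 0,"ay": 0,"az": 0},{"tx": -1,"ty": 2,"tz": 95,"ax": 0,"ay": 0,"az": 0},{"tx": -1,"ty": 2,"tz": 120,"ax": 0,"ay": 0,"az": 0},{"tx": -1,"ty": 2,"tz": 133,"ax": 0,"ay": 0,"az": 0},{"tx": -1,"ty": 2,"tz": 133,"ax": 0,"ay": 0,"az": 0},{"tx": -1,"ty": 2,"tz": 133,"ax": 0,"ay": 0,"az": 0}]'

```text
time: 10.18
ee_pos: [0.5857, -0.2811, 0.2596]
tool_rot: [[0.908, 0.418, -0.0], [0.418, -0.908, 0.0], [-0.0, -0.0, -1.0]]
force: [0.2, -0.4, -0.3]
opening: 0.424
grip_force: 29.9
```

Request:
apply_moves --targets '[{"tx": 0,"ty": 0,"tz": 2,"ax": 0,"ay": 0,"az": 0},{"tx": 0,"ty": 0,"tz": 4,"ax": 0,"ay": 0,"az": 0},{"tx": 0,"ty": 0,"tz": 6,"ax": 0,"ay": 0,"az": 0},{"tx": 0,"ty": 0,"tz": 6,"ax": 0,"ay": 0,"az": 0},{"tx": 0,"ty": 0,"tz": 6,"ax": 0,"ay": 0,"az": 0}]'

```text
time: 10.6
ee_pos: [0.5855, -0.2817, 0.2538]
tool_rot: [[0.909, 0.418, 0.001], [0.418, -0.909, -0.0], [0.0, 0.001, -1.0]]
force: [0.6, 0.4, -0.7]
opening: 0.425
grip_force: 29.9
```

Request:
apply_moves --targets '[{"tx": 0,"ty": 0,"tz": 1,"ax": 0,"ay": 0,"az": 0},{"tx": 0,"ty": 0,"tz": 2,"ax": 0,"ay": 0,"az": 0},{"tx": 0,"ty": 0,"tz": 2.5,"ax": 0,"ay": 0,"az": 0},{"tx": 0,"ty": 0,"tz": 2.5,"ax": 0,"ay": 0,"az": 0},{"tx": 0,"ty": 0,"tz": 2.5,"ax": 0,"ay": 0,"az": 0}]'

```text
time: 11.02
ee_pos: [0.5855, -0.2817, 0.2511]
tool_rot: [[0.909, 0.418, 0.0], [0.418, -0.909, -0.0], [0.0, 0.0, -1.0]]
force: [-0.6, 1.1, 3.3]
opening: 0.427
grip_force: 29.9
```

Contact with the tray floor. Release gently, then retreat.

Request:
apply_moves --targets '[{"tx": 0,"ty": 0,"tz": 0,"ax": 0,"ay": 0,"az": 0},{"tx": 0,"ty": 0,"tz": 0,"ax": 0,"ay": 0,"az": 0},{"tx": 0,"ty": 0,"tz": 0,"ax": 0,"ay": 0,"az": 0},{"tx": 0,"ty": 0,"tz": 0,"ax": 0,"ay": 0,"az": 0},{"tx": 0,"ty": 0,"tz": 0,"ax": 0,"ay": 0,"az": 0},{"tx": 0,"ty": 0,"tz": 0,"ax": 0,"ay": 0,"az": 0},{"tx": 0,"ty": 0,"tz": 0,"ax": 0,"ay": 0,"az": 0},{"tx": 0,"ty": 0,"tz": 0,"ax": 0,"ay": 0,"az": 0}]' --fingers 85

```text
time: 11.68
ee_pos: [0.5854, -0.2816, 0.2506]
tool_rot: [[0.909, 0.418, -0.0], [0.418, -0.909, 0.0], [-0.0, -0.0, -1.0]]
force: [-0.0, 0.3, 0.0]
opening: 0.904
grip_force: 0.0
```

Request:
apply_moves --targets '[{"tx": 0,"ty": 0,"tz": -10,"ax": 0,"ay": 0,"az": 0},{"tx": 0,"ty": 0,"tz": -35,"ax": 0,"ay": 0,"az": 0},{"tx": 0,"ty": 0,"tz": -70,"ax": 0,"ay": 0,"az": 0},{"tx": 0,"ty": 0,"tz": -110,"ax": 0,"ay": 0,"az": 0},{"tx": 0,"ty": 0,"tz": -140,"ax": 0,"ay": 0,"az": 0},{"tx": 0,"ty": 0,"tz": -140,"ax": 0,"ay": 0,"az": 0},{"tx": 0,"ty": 0,"tz": -140,"ax": 0,"ay": 0,"az": 0},{"tx": 0,"ty": 0,"tz": -140,"ax": 0,"ay": 0,"az": 0}]'

```text
time: 12.35
ee_pos: [0.5853, -0.2815, 0.3908]
tool_rot: [[0.909, 0.418, 0.0], [0.418, -0.909, -0.0], [0.0, 0.0, -1.0]]
force: [0.0, 0.9, -1.0]
opening: 0.914
grip_force: 0.0
```

Run:
```python
from h import *;from station import env
p=env.snapshot('scene');cv2.imwrite('pics/s5.png',p['frame'])
for d in env.mark_of('spindle_a',p):print(np.round(d['location'],4),round(d['confidence'],2))
mv(env)
```

```text
[0.4371 0.1352 0.0025] 0.96
[0.334  0.2676 0.0013] 0.77
[ 0.5866 -0.2816  0.0047] 0.67
[0.6161 0.0197 0.004 ] 0.63
t 12.45 ee [ 0.585  -0.2813  0.3888] z [-0.0027  0.0016 -1.    ] y [ 0.418 -0.909 -0.003] open 85.2 F [ 0.4 -0.   0.1] q [-0.53  0.27  1.36  0.    1.52  0.61]
```

View pics/s5.png

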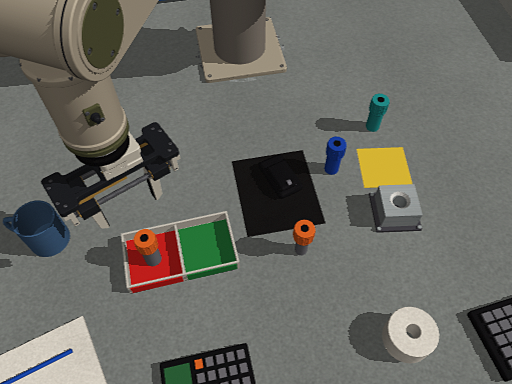

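The spindle stands upright in the red bay (px 150,250), the other spindle is unmoved at (303,237), and the gripper is clear.

```bash
python3 -c "
from station import env
print(env.finish_job())"
```

```text
the job is handed in; nothing more can be done
None
```

The spindle from the yellow square stuck at the gauge mouth (oversize), so I stood it upright in the red bay, left the other spindle where it was, and handed in the job; no verdict was returned.

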